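Sort sample bottles by heft and run the tray home

ROBOT

A 7-joint arm with a two-finger parallel gripper is mounted at the origin on the work surface. World frame = base frame: x ahead of the robot, y to its left, z up, the work surface at z = 0. Lengths are in m, angles in rad, forces in N, time in s.
With the tool pointing down it reaches from about 0.35 to 0.9 m from the base axis. Payload 8.1 kg.
Tool frame: the origin (TCP) lies on the centre line of the jaws, within the pads' length; the fingertips stand 11 mm ahead of it and the grasp point (between the pads) lies 8 mm behind it (arm.nose_length is the distance from the TCP to the fingertips, in m); z points along the fingers, y is the line along which they close (so a half turn about z gives the same grasp; the last joint's range is limited). The gripper opens to 92 mm and grips with 3 to 60 N. Pads are 19 mm wide; open, the fingers measure 130 mm over their backs; the gripper's body (75 mm by 190 mm) begins 47 mm behind the grasp point.
Start: joints at [1.096, 0.434, 0.025, 1.573, -0.012, 1.134, -0.075], TCP at [0.227, -0.582, 0.204] pointing down, gripper open.
Joint ranges: [-2.62, 2.62], [-0.44, 2.09], [-1.27, 1.32], [0.08, 2.57], [-1.32, 4.46], [0.12, 2], [-2.74, 2.74]. Speed limits (rad/s): [2.22, 2.22, 3.01, 3.01, 3.14, 3.14, 3.14].

INTERFACE

Orientations are given as a rotation vector (axis times angle).
In Python, from cell import arm gives the robot as it stands.
- The arm moves only by the tool jog_arm, never from a script. Its argument "moves" is a list of rows, each a list of 4 numbers: the shift along the tool's x, y, z in m, then the turn about the tool's z in rad. In form: [[tx, ty, tz, spin], ...]. A call has 1 to 20 rows; each row is the pose to reach, as a shift and turn from the pose commanded when the call began, along the tool's axes at that moment; what a row does not reach only later rows make up. A row lasts 1/8 s, in which the tool goes at most 62.5 mm and 10.7 degrees, less where a joint would pass 70% of its speed; a pose out of reach is approached as far as the arm can. A call with a gripper value outside its range is refused whole. "hand" is the finger opening in m, from 0 to 0.0918, set as the call begins (left out, the last holds). The fingers move at their own pace and stop on an object; "newtons" is the grip in N (left out, the last holds). Time passes only in rows, so rows that repeat a pose let the fingers close. It gives the time, the measured TCP pose, the force, the opening and the grip force at its end, in the units of the state.
- arm.observe(): the state, without advancing time (a new reading comes with each control period).
- arm.get_image(name): name is "scene" or "top" or "wrist"; returns a dict with "color" (400x640x3 uint8, red, green, blue), "z_map" (400x640 float32, m along the optical axis (not along the pixel's ray), 0 where there is no reading), "fx", "fy", "cx", "cy" (pixels), "k1" (the pictures are not rectified: a ray, as slopes to the right and down, at radius r is drawn at 1 + k1 r^2 times it, then the intrinsics apply), "rvec" (rotation vector, rad) and "tvec" (3), from world to camera coordinates, as OpenCV has them. Camera axes: x right, y down, z forward; pixel columns grow to the right and rows downward; lengths in m; the calibration is good to about 2 mm. A picture is of the moment at which its call begins.
- arm.sign_off(): hands the job in; it is judged then, once.
The state is a dict: "clock": time; "joints": joint angles; "dq": joint speeds; "joint_efforts": joint torques, N m; "position": TCP position; "ee_rot": TCP orientation; "force": force on the tool from outside, world axes, zero at the start; "ft_torque": the same for the moment, N m; "width": opening from 0.0 (shut) to 1.0 (fully open); "gripper_force": force on a finger pad.
Only numpy, scipy, OpenCV 4.12 (cv2) and the standard library are available. Lean on these libraries where they do the work, as an engineer would, in place of code of your own. Each camera call takes 0.05 s, during which the arm holds its last target. There are 200 camera calls.

TASK

The sample bottles on the bench look alike: feel the weight of each, stand those over 200 g upright in the steel tray and the lighter ones upright in the grey crate (within 25 g of the mark either will do). Then push the tray by its handle along the track under the white hood until you feel it come up hard on the stop hidden inside, without ramming it (never over 35 N), and leave it resting there. Leave the reagent bottle, beaker and printer alone.

Things in the scene. Friction and masses are not known exactly. Their poses are not given: they have to be found in the camera images.
- bottle1: brown, opaque sample bottle with a white cap, 46 mm diameter (cap 42 mm, the top 14 mm), 60 mm tall; all look alike. Its mass is hidden, different in each run, 80 to 320 g. Origin: centre of its underside, z up through the cap. None if absent in this run.
- bottle2: brown, opaque sample bottle with a white cap, 46 mm diameter (cap 42 mm, the top 14 mm), 60 mm tall; all look alike. Its mass is hidden, different in each run, 80 to 320 g. Origin: centre of its underside, z up through the cap. None if absent in this run.
- bottle3: brown, opaque sample bottle with a white cap, 46 mm diameter (cap 42 mm, the top 14 mm), 60 mm tall; all look alike. Its mass is hidden, different in each run, 80 to 320 g. Origin: centre of its underside, z up through the cap. None if absent in this run.
- bottle4: brown, opaque sample bottle with a white cap, 46 mm diameter (cap 42 mm, the top 14 mm), 60 mm tall; all look alike. Its mass is hidden, different in each run, 80 to 320 g. Origin: centre of its underside, z up through the cap. None if absent in this run.
- bottle5: brown, opaque sample bottle with a white cap, 46 mm diameter (cap 42 mm, the top 14 mm), 60 mm tall; all look alike. Its mass is hidden, different in each run, 80 to 320 g. Origin: centre of its underside, z up through the cap. None if absent in this run.
- bottle6: brown, opaque sample bottle with a white cap, 46 mm diameter (cap 42 mm, the top 14 mm), 60 mm tall; all look alike. Its mass is hidden, different in each run, 80 to 320 g. Origin: centre of its underside, z up through the cap. None if absent in this run.
- tray: loose steel tray, 0.6 kg, 150 (x) by 180 (y) mm, floor 5 mm thick, walls 4 mm thick, 16 mm high. Origin: centre of its underside; +y points along the track to the hood. 3 mm side play on the track; sliding friction 3 to 15 N, growing with the load. Room for six bottles (x = +-40, y = -55, 0, 55 mm). Its handle: see tray_handle.
- tray_handle (a point): middle of the top of the tray's handle: an upright black block 30 mm (tray x) by 16 mm (tray y), 85 mm tall, on a 40 mm wide tail behind the tray, 150 mm from the tray's centre in -y; its top is 90 mm above the tray's underside. Axes as the tray.
- track: fixed aluminium track, floor 6 mm thick, 172 mm wide, a 14 mm high rail along each side. Origin: on the bench at the middle of the hood's mouth; +y runs straight into the hood, the way the tray is pushed. At the start the tray's centre is 115 to 140 mm from the origin in -y.
- hood: fixed opaque white hood over the track's end: 204 mm wide, 238 mm deep (+y), roof underside 85, top 94 mm above the bench, open only at the mouth (-y). Origin and axes as the track. A hidden stop inside: the tray's leading edge ends 113 to 163 mm inside the mouth, unknown in each run.
- hood_mouth (a point): middle of the hood's mouth, at roof height. How the stop feels: first a light sprung plunger on the centre line, 8 mm of travel, 0.4 to 1 N, too weak to push the tray back; then hard, the push rising sharply above the tray's friction. The tray is home when the plunger is fully in. The stop stands 60 N.
- crate: fixed grey plastic return crate, 200 (x) by 230 (y) mm outside, walls 5 mm thick and 25 mm high, inner floor 5 mm above the bench. Origin: centre of its underside. Room for six bottles (for example x = +-45 mm, y = -65, 0, 65 mm).
- reagent: bystander: loose tall brown reagent bottle with red cap, 72 mm diameter, 120 mm tall. Origin: centre of underside.
- beaker: bystander: loose clear beaker, 70 mm diameter, 90 mm tall. Origin: centre of underside.
- printer: bystander: loose black receipt printer, 110 (x) by 120 (y) by 90 mm tall. Origin: centre of underside.
Mind the look-alikes: they are no part of the job. What is shaped like the bottle3 but pink or purple is not meant.

How it is judged:
On the way, in this order (a step that is already met when the one before it is completed fails the run):
1. every bottle stands upright in the container that its weight calls for (((x of bottle1 in the frame of tray between -0.06 and 0.06 m and y of bottle1 in the frame of tray between -0.075 and 0.075 m and z of bottle1 in the frame of tray below 0.012 m and angle between bottle1's own z axis and vertical below 0.15 rad and contact force between bottle1 and tray above 1.72 N) or (x of bottle1 in the frame of crate between -0.08 and 0.08 m and y of bottle1 in the frame of crate between -0.095 and 0.095 m and z of bottle1 in the frame of crate below 0.012 m and angle between bottle1's own z axis and vertical below 0.15 rad and contact force between bottle1 and crate between 0.3 and 2.2 N)) and ((x of bottle2 in the frame of tray between -0.06 and 0.06 m and y of bottle2 in the frame of tray between -0.075 and 0.075 m and z of bottle2 in the frame of tray below 0.012 m and angle between bottle2's own z axis and vertical below 0.15 rad and contact force between bottle2 and tray above 1.72 N) or (x of bottle2 in the frame of crate between -0.08 and 0.08 m and y of bottle2 in the frame of crate between -0.095 and 0.095 m and z of bottle2 in the frame of crate below 0.012 m and angle between bottle2's own z axis and vertical below 0.15 rad and contact force between bottle2 and crate between 0.3 and 2.2 N)) and ((x of bottle3 in the frame of tray between -0.06 and 0.06 m and y of bottle3 in the frame of tray between -0.075 and 0.075 m and z of bottle3 in the frame of tray below 0.012 m and angle between bottle3's own z axis and vertical below 0.15 rad and contact force between bottle3 and tray above 1.72 N) or (x of bottle3 in the frame of crate between -0.08 and 0.08 m and y of bottle3 in the frame of crate between -0.095 and 0.095 m and z of bottle3 in the frame of crate below 0.012 m and angle between bottle3's own z axis and vertical below 0.15 rad and contact force between bottle3 and crate between 0.3 and 2.2 N)) and ((x of bottle4 in the frame of tray between -0.06 and 0.06 m and y of bottle4 in the frame of tray between -0.075 and 0.075 m and z of bottle4 in the frame of tray below 0.012 m and angle between bottle4's own z axis and vertical below 0.15 rad and contact force between bottle4 and tray above 1.72 N) or (x of bottle4 in the frame of crate between -0.08 and 0.08 m and y of bottle4 in the frame of crate between -0.095 and 0.095 m and z of bottle4 in the frame of crate below 0.012 m and angle between bottle4's own z axis and vertical below 0.15 rad and contact force between bottle4 and crate between 0.3 and 2.2 N)) and ((x of bottle5 in the frame of tray between -0.06 and 0.06 m and y of bottle5 in the frame of tray between -0.075 and 0.075 m and z of bottle5 in the frame of tray below 0.012 m and angle between bottle5's own z axis and vertical below 0.15 rad and contact force between bottle5 and tray above 1.72 N) or (x of bottle5 in the frame of crate between -0.08 and 0.08 m and y of bottle5 in the frame of crate between -0.095 and 0.095 m and z of bottle5 in the frame of crate below 0.012 m and angle between bottle5's own z axis and vertical below 0.15 rad and contact force between bottle5 and crate between 0.3 and 2.2 N)) and ((x of bottle6 in the frame of tray between -0.06 and 0.06 m and y of bottle6 in the frame of tray between -0.075 and 0.075 m and z of bottle6 in the frame of tray below 0.012 m and angle between bottle6's own z axis and vertical below 0.15 rad and contact force between bottle6 and tray above 1.72 N) or (x of bottle6 in the frame of crate between -0.08 and 0.08 m and y of bottle6 in the frame of crate between -0.095 and 0.095 m and z of bottle6 in the frame of crate below 0.012 m and angle between bottle6's own z axis and vertical below 0.15 rad and contact force between bottle6 and crate between 0.3 and 2.2 N))), for 0.2 s.
2. the tray has been pushed hard up to the stop under the hood (contact force between tray and hood above 3 N), for 0.04 s.
At the end, for the whole second after the job is handed in: Each bottle stands upright (0.15 rad), at rest, on the tray floor if over 225 g, in the crate if under 175 g, in either if between; the tray is at rest under the hood, still touching the stop plunger (over 0.2 N), having been pressed on the stop with over 3 N (all of step 1 and contact force between tray and hood above 0.2 N and linear speed of tray below 0.02 m/s and y of tray in the frame of track between 0 and 0.09 m and linear speed of each of bottle1, bottle2, bottle3, bottle4, bottle5, bottle6 below 0.03 m/s).
It fails at once if a bystander was moved more than 20 mm (distance of any of reagent, beaker, printer from where it was at the start of the episode above 0.02 m).
It fails at once if the stop was rammed with more than 35 N (contact force between tray and hood above 35 N).
Of bottle1, bottle2, bottle3, bottle4, bottle5, bottle6 only 4 to 5 are there at a start; the rules pass over those that are not, and their reading is None.
At some moment in a run one of bottle1, bottle2, bottle3, bottle4, bottle5, bottle6 may be knocked a few centimetres aside while the robot is not near it.
It also fails if it takes over 208 s, if anything falls off the work surface, if the arm or the gripper's body presses on something with over 40 N, if the wrist force passes 120 N, or if a joint passes its speed limit or range.

## Working session

There is one attempt and no reset: what is moved stays moved. The work goes in short steps, Python scripts to look and compute and a tool call to move; the robot and the scene stay as the last step left them, time stands still between calls to the robot, and variables do not carry over. Pictures are saved under pics/ and viewed, at most 14 in all, crops included, and the job is handed in when it is done.

Besides the shell and the picture viewer there is one more tool, called after ">>>" in YAML: its name, and indented under it one key for each argument. jog_arm: Moves the arm, as the interface text tells. Its arguments: {"type":"object","properties":{"moves":{"type":"array"},"hand":{"type":"number"},"newtons":{"type":"number"}},"required":["moves"]}

```bash
ls; mkdir -p pics
cat > h.py <<'E'
import numpy as np, cv2
from cell import arm
def grab(n):
    d=arm.get_image(n); return d
def cloud(d):
    h,w=d["z_map"].shape
    u,v=np.meshgrid(np.arange(w),np.arange(h))
    xd=(u-d["cx"])/d["fx"]; yd=(v-d["cy"])/d["fy"]
    x,y=xd.copy(),yd.copy()
    for _ in range(20):
        s=1+d["k1"]*(x*x+y*y); x,y=xd/s,yd/s
    z=d["z_map"]; P=np.stack([x*z,y*z,z],-1)
    R=cv2.Rodrigues(np.array(d["rvec"],float))[0]
    W=(P-np.array(d["tvec"]).ravel())@R
    W[z==0]=np.nan
    return W
def save(d,name,box=None,scale=1):
    im=d["color"][:,:,::-1]
    if box: im=im[box[1]:box[3],box[0]:box[2]]
    cv2.imwrite("pics/"+name,cv2.resize(im,None,fx=scale,fy=scale,interpolation=cv2.INTER_CUBIC))
def st():
    o=arm.observe()
    print({k:np.round(o[k],4).tolist() for k in("clock","joints","position","ee_rot","force","ft_torque","width","gripper_force")})
E
python3 - <<'E'
from h import *
import pickle
st()
for n in("top","scene"):
    d=grab(n); save(d,n+"0.png"); pickle.dump(d,open(n+"0.pkl","wb")); print(n,d["k1"],d["fx"],-cv2.Rodrigues(np.array(d["rvec"],float))[0].T@np.array(d["tvec"]).ravel())
E
```

```text
pics
{'clock': 0.0, 'joints': [1.0964, 0.4352, 0.025, 1.5741, -0.0116, 1.134, -0.0751], 'position': [0.2268, -0.5818, 0.2034], 'ee_rot': [-3.0861, -0.5803, 0.0007], 'force': [0.0058, -0.208, -0.3449], 'ft_torque': [-0.0376, -0.0134, 0.0074], 'width': 0.9981, 'gripper_force': 0.0}
top -0.03490038758903584 373.5328264332526 [ 0.34021871 -0.08663288  0.88654297]
scene -0.14590391037283718 481.8119134597179 [1.04485559 0.83704579 0.74283869]
```

View pics/top0.png

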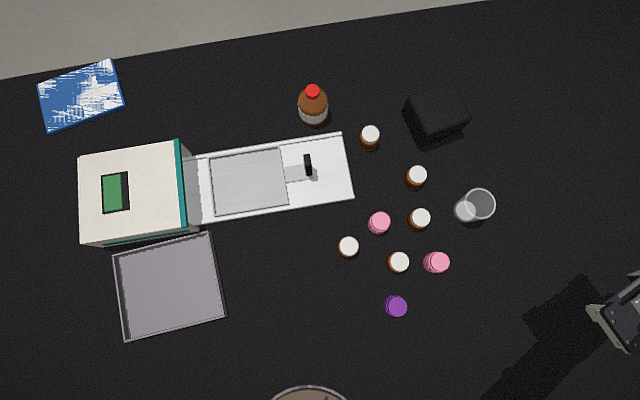

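View pics/scene0.png

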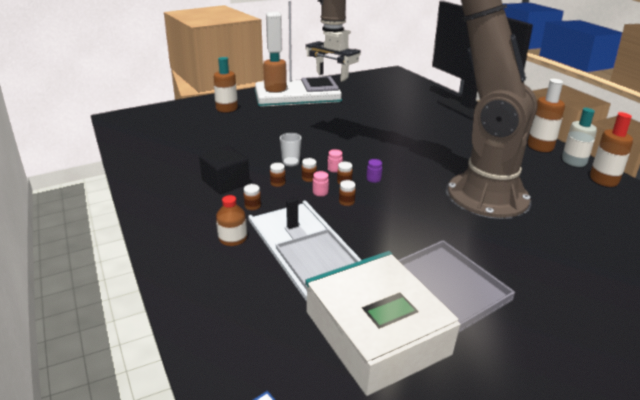

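The top view shows five white-capped brown bottles at about (370,132), (417,175), (420,217), (399,262) and (348,245). These are the sample bottles. The look-alikes are pink at (380,222) and (437,262) and purple at (396,306), and they stay put. The tray is at (248,182), its handle at (308,164), the hood at (132,193) and the crate at (170,287).

```bash
cat >> h.py <<'E'
def caps(d,W=None):
    """white/pink/purple cap tops (z 52..68mm): centre xy, hue"""
    W=cloud(d) if W is None else W
    m=((W[...,2]>.053)&(W[...,2]<.068)).astype(np.uint8)
    n,l,s,c=cv2.connectedComponentsWithStats(m,connectivity=4); out=[]
    for i in range(1,n):
        if s[i,4]<60: continue
        q=l==i; p=W[q]; (cx,cy),(w,h),_=cv2.minAreaRect((p[:,:2]*1000).astype(np.float32))
        rgb=np.median(d["color"][q],0)
        if 30<max(w,h)<60: out.append((np.round(c[i]),np.round([cx/1000,cy/1000,np.median(p[:,2])],4),np.round([w,h]),rgb,s[i,4]))
    return out
E
python3 - <<'E'
from h import *
import pickle
d=pickle.load(open("top0.pkl","rb")); W=cloud(d)
for r in caps(d,W): print(*r)
save(d,"crop0.png",(300,100,500,330),2.5)
def rect(m,name):
    m=m.astype(np.uint8); n,l,s,c=cv2.connectedComponentsWithStats(m)
    i=1+np.argmax(s[1:,4]); p=W[l==i]
    b=cv2.minAreaRect((p[:,:2]*1000).astype(np.float32)); print(name,s[i,4],np.round(b[0],1),np.round(b[1],1),round(b[2],2),"z",np.round(np.median(p[:,2]),4)); print(np.round(cv2.boxPoints(b)).tolist())
v,u=np.mgrid[:400,:640]; z=W[...,2]
rect((z>.085)&(z<.102)&(u<240)&(v>120),"hood")
rect((z>.08)&(z<.105)&(u>295)&(u<325)&(v>140)&(v<190),"handle")
rect((z>.014)&(z<.035)&(u<235)&(v>225),"crate")
rect((z>.003)&(z<.035)&(u<235)&(v>225),"crateall")
rect((z>.004)&(z<.03)&(u>180)&(u<360)&(v>125)&(v<235),"track")
for uv in [(248,182),(230,165),(265,195),(195,190),(335,165),(170,287),(213,180),(287,180),(250,149),(250,215),(370,132),(312,90)]: print(uv,np.round(W[uv[1],uv[0]],4))
E
```

```text
[370. 134.] [ 0.6563 -0.2633  0.0595] [40. 40.] [220. 218. 213.] 240
[417. 174.] [ 0.5393 -0.3517  0.0594] [39. 40.] [220. 218. 213.] 260
[482. 202.] [ 0.4483 -0.4759  0.0608] [56. 29.] [105. 104. 103.] 105
[421. 218.] [ 0.4397 -0.335   0.0593] [41. 40.] [221. 219. 214.] 270
[380. 221.] [ 0.4481 -0.2441  0.0592] [41. 40.] [232. 163. 185.] 276
[348. 246.] [ 0.4057 -0.1621  0.0596] [40. 40.] [225. 223. 219.] 282
[399. 261.] [ 0.3538 -0.266   0.06  ] [40. 39.] [222. 220. 216.] 293
[440. 261.] [ 0.3378 -0.354   0.0598] [42. 39.] [231. 159. 181.] 299
[397. 306.] [ 0.2611 -0.2409  0.0598] [41. 40.] [146.  82. 173.] 309
hood 9157 [609.6 294.3] [239.9 205.8] 89.88 z 0.0911
[[506.0, 175.0], [712.0, 174.0], [713.0, 414.0], [507.0, 414.0]]
handle 104 [ 605.7 -104.8] [15.8 29.1] 89.55 z 0.095
[[591.0, -113.0], [620.0, -113.0], [620.0, -97.0], [591.0, -97.0]]
crate 1182 [393.5 256.8] [201.1 232.8] 4.31 z 0.0237
[[285.0, 365.0], [302.0, 133.0], [503.0, 148.0], [485.0, 380.0]]
crateall 8347 [395.9 256.6] [209.9 233.2] 3.61 z 0.0054
[[284.0, 366.0], [299.0, 134.0], [508.0, 147.0], [493.0, 380.0]]
track 10491 [603.7   3.7] [413.9 200.5] 88.69 z 0.0095
[[499.0, -201.0], [699.0, -206.0], [709.0, 208.0], [508.0, 213.0]]
(248, 182) [0.6037 0.0429 0.0119]
(230, 165) [0.655  0.0811 0.0104]
(265, 195) [0.5639 0.0066 0.0136]
(195, 190) [0.6091 0.175  0.0039]
(335, 165) [ 0.6106 -0.1736  0.0063]
(170, 287) [0.3883 0.2554 0.0078]
(213, 180) [0.6245 0.127  0.0099]
(287, 180) [ 0.5919 -0.0513  0.0123]
(250, 149) [0.6861 0.0265 0.014 ]
(250, 215) [0.5224 0.0492 0.0112]
(370, 132) [ 0.6603 -0.2651  0.0591]
(312, 90) [ 0.7601 -0.1442  0.1183]
```

View pics/crop0.png

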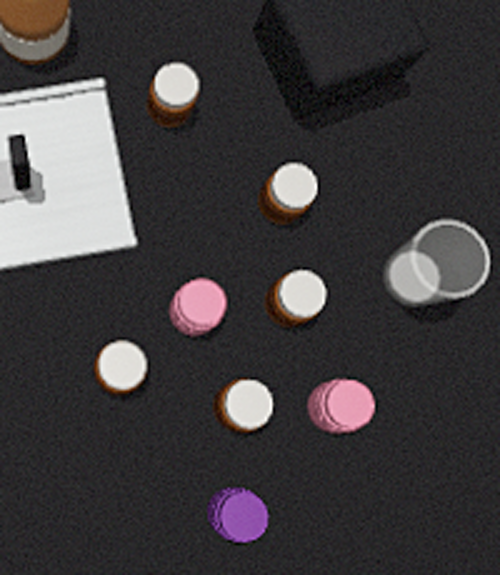

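The crop confirms it: five white caps on brown bodies are the bottles, and the two pink and one purple jars are decoys. The heights (60 mm) and the hood, crate and handle sizes agree with the given dimensions.

```bash
cat >> h.py <<'E'
from scipy.spatial.transform import Rotation as Ro
def plan(x,y,z,yawdeg):
    """shift in current tool axes + spin to a downward pose with tool x at world yaw (mod 180)"""
    o=arm.observe(); R=Ro.from_rotvec(o["ee_rot"]).as_matrix(); p=np.array(o["position"])
    t=R.T@(np.array([x,y,z])-p); yaw=np.degrees(np.arctan2(R[1,0],R[0,0]))
    s=-(((yawdeg-yaw+90)%180)-90)
    print("shift",np.round(t,4),"spin",round(np.radians(s),3),"yaw",round(yaw,2),"dist",round(np.linalg.norm(t),3),"q7",round(o["joints"][6],2),"tilt",round(np.degrees(np.arccos(-R[2,2])),2))
def fz(n=5):
    F=[]
    for _ in range(n):
        arm.get_image("wrist"); F.append(arm.observe()["force"])
    print("F mean",np.round(np.mean(F,0),3),"sd",np.round(np.std(F,0),3))
E
python3 - <<'E'
from h import *
import pickle
d=pickle.load(open("top0.pkl","rb")); W=cloud(d); z=W[...,2]
v,u=np.mgrid[:400,:640]
for n,m in (("printer",(z>.075)&(z<.105)&(u>395)&(u<475)&(v>70)&(v<140)),("beaker",(z>.07)&(z<.1)&(u>455)&(u<500)&(v>180)&(v<225)),("reag",(z>.05)&(z<.13)&(u>290)&(u<330)&(v>75)&(v<125))):
    p=W[m]; b=cv2.minAreaRect((p[:,:2]*1000).astype(np.float32)); print(n,m.sum(),np.round(cv2.boxPoints(b)).tolist())
# rails
for s,m in (("rail",(z>.0145)&(z<.028)&(u>190)&(u<356)&(v>130)&(v<232)),):
    p=W[m]
    for lo,hi in((.66,.71),(.5,.545)):
        q=p[(p[:,0]>lo)&(p[:,0]<hi)]; print(len(q),np.polyfit(q[:,1],q[:,0],1),np.median(q,0))
plan(.406,-.162,.15,-90); plan(.406,-.162,.15,90); plan(.406,-.162,.15,0); st(); fz()
E
```

```text
printer 2278 [[616.0, -383.0], [639.0, -500.0], [747.0, -479.0], [723.0, -361.0]]
beaker 372 [[403.0, -485.0], [466.0, -504.0], [485.0, -439.0], [421.0, -420.0]]
reag 795 [[718.0, -173.0], [782.0, -183.0], [792.0, -111.0], [728.0, -102.0]]
353 [-0.0169284   0.68232666] [0.68083083 0.02847066 0.0180161 ]
357 [-0.00314923  0.52935546] [0.53209499 0.04207691 0.01799866]
shift [ 0.3194 -0.3261  0.0539] spin -1.199 yaw 21.3 dist 0.46 q7 -0.08 tilt 0.08
shift [ 0.3194 -0.3261  0.0539] spin -1.199 yaw 21.3 dist 0.46 q7 -0.08 tilt 0.08
shift [ 0.3194 -0.3261  0.0539] spin 0.372 yaw 21.3 dist 0.46 q7 -0.08 tilt 0.08
{'clock': 0.1, 'joints': [1.0964, 0.4351, 0.025, 1.574, -0.0116, 1.134, -0.0751], 'position': [0.2268, -0.5819, 0.2034], 'ee_rot': [-3.0862, -0.5803, 0.0006], 'force': [-0.6149, -0.3637, 0.7201], 'ft_torque': [-0.0045, -0.0327, -0.0161], 'width': 0.9979, 'gripper_force': 0.0}
F mean [0.636 0.118 0.088] sd [0.538 0.149 0.285]
```

>>> jog_arm:
  moves:
    - [0.319,-0.326,0.054,-1.2]
    - [0.319,-0.326,0.054,-1.2]
    - [0.319,-0.326,0.054,-1.2]
    - [0.319,-0.326,0.054,-1.2]
    - [0.319,-0.326,0.054,-1.2]
    - [0.319,-0.326,0.054,-1.2]
    - [0.319,-0.326,0.054,-1.2]
    - [0.319,-0.326,0.054,-1.2]
    - [0.319,-0.326,0.054,-1.2]
    - [0.319,-0.326,0.054,-1.2]
    - [0.319,-0.326,0.054,-1.2]
    - [0.319,-0.326,0.054,-1.2]
  hand: 0.09
  newtons: 20

```text
clock: 1.85
position: [0.4055, -0.1636, 0.1502]
ee_rot: [2.222, 2.22, -0.0]
force: [-0.1, 0.3, -0.1]
width: 0.981
gripper_force: 0.0
```

Run:
```python
from h import *
E_=[]
F=[]
for _ in range(14):
    arm.get_image("wrist"); o=arm.observe(); F.append(o["force"]); E_.append(o["joint_efforts"])
print(np.round(np.mean(F,0),3),np.round(np.std(F,0),3)); print(np.round(np.mean(E_,0),3),np.round(np.std(E_,0),4))
print(np.round(np.array(F)[:,2],2))
d=grab("top")
for r in caps(d): print(r[0],r[1],r[2],r[3])
plan(.406,-.162,.028,90); st()
```

```text
[ 0.154 -0.138 -0.211] [0.353 0.359 0.48 ]
[ 5.4000e-02 -4.3206e+01 -2.6060e+00 -2.6685e+01 -4.3000e-02  5.0000e-02
  2.0000e-03] [0.0322 0.0018 0.0211 0.002  0.0021 0.0008 0.0024]
[-0.65 -0.88  0.01  0.05  0.18 -0.01 -0.19  0.43  0.44 -0.09 -0.01 -1.08
 -1.   -0.16]
[370. 134.] [ 0.6559 -0.2636  0.0595] [41. 41.] [223. 220. 216.]
[482. 202.] [ 0.4483 -0.4767  0.0613] [56. 30.] [106. 106. 104.]
shift [0.0007 0.0002 0.1221] spin 0.001 yaw 90.05 dist 0.122 q7 0.13 tilt 0.0
{'clock': 2.6, 'joints': [0.6304, 0.2288, -0.4342, 2.051, 0.1235, 0.8862, 0.1288], 'position': [0.4058, -0.1627, 0.1501], 'ee_rot': [2.2204, 2.2225, -0.0001], 'force': [-0.2078, -0.1817, 0.1233], 'ft_torque': [-0.064, -0.0755, -0.0164], 'width': 0.9782, 'gripper_force': 0.0}
```

Joint torques are far cleaner (sd 0.002 N m) than the wrist force, so I'll weigh with those. Now picking up the first bottle.

>>> jog_arm:
  moves:
    - [0.001,0,0.06,0]
    - [0.001,0,0.1,0]
    - [0.001,0,0.122,0]
    - [0.001,0,0.122,0]
    - [0.001,0,0.122,0]

```text
clock: 3.22
position: [0.4065, -0.1618, 0.0289]
ee_rot: [2.22, 2.222, 0.001]
force: [-0.2, -0.5, 0.4]
width: 0.979
gripper_force: 0.0
```

>>> jog_arm:
  moves:
    - [0,0,0,0]
    - [0,0,0,0]
    - [0,0,0,0]
    - [0,0,0,0]
    - [0,0,0,0]
    - [0,0,0,0]
    - [0,0,-0.06,0]
    - [0,0,-0.1,0]
    - [0,0,-0.122,0]
    - [0,0,-0.122,0]
    - [0,0,-0.122,0]
    - [0,0,-0.122,0]
  hand: 0.03

```text
clock: 4.72
position: [0.405, -0.1614, 0.1489]
ee_rot: [-2.219, -2.221, 0.001]
force: [0.4, 0.5, -1.9]
width: 0.451
gripper_force: 20.0
```

```bash
cat >> h.py <<'E'
def weigh(n=5,base=None):
    E=[];F=[]
    for _ in range(n):
        arm.get_image("wrist"); o=arm.observe(); F.append(o["force"]); E.append(o["joint_efforts"])
    E=np.mean(E,0); print("F",np.round(np.mean(F,0),2),"tau",np.round(E,3).tolist())
    if base is not None: print("dtau",np.round(E-np.array(base),3))
    return E
E
python3 - <<'E'
from h import *
weigh(12,[.054,-43.206,-2.606,-26.685,-.043,.05,.002]); st()
E
```

```text
F [-0.15  0.02 -1.15] tau [-0.001, -43.702, -2.82, -27.106, -0.043, 0.049, -0.002]
dtau [-0.055 -0.496 -0.214 -0.421 -0.    -0.001 -0.004]
{'clock': 5.325, 'joints': [0.6437, 0.2304, -0.4524, 2.0507, 0.1292, 0.8871, 0.1207], 'position': [0.4058, -0.1617, 0.1501], 'ee_rot': [2.2204, 2.2224, -0.0], 'force': [-0.2208, 0.325, -0.8113], 'ft_torque': [-0.0553, -0.0619, 0.0139], 'width': 0.4466, 'gripper_force': 19.9856}
```

Run:
```python
from h import *
d=grab("wrist"); save(d,"w1.png")
d=grab("scene"); save(d,"s1.png",(230,60,490,260),2.5)
plan(.345,.184,.2,4);
```

```text
shift [ 0.3458 -0.0605 -0.0499] spin 1.502 yaw 90.05 dist 0.355 q7 0.12 tilt 0.0
```

View pics/s1.png

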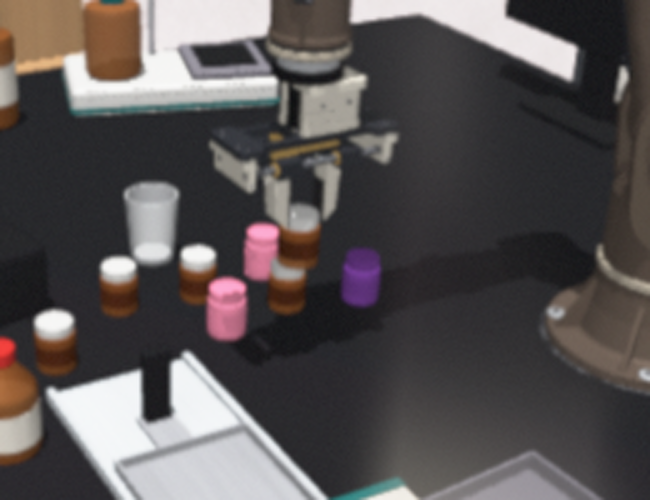

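Run:
```python
from h import *
d=grab("scene"); W=cloud(d)
for v in range(135,172,2):
    p=W[v,340:362]; q=p[(np.hypot(p[:,0]-.406,p[:,1]+.162)<.045)]
    if len(q): print(v,len(q),np.round(np.median(q,0),3),"w",round(np.ptp(q@[.5,-.5,0])*1.41,3), d["color"][v,350])
```

```text
135 13 [ 0.384 -0.151  0.211] w 0.047 [41 40 44]
137 12 [ 0.406 -0.151  0.208] w 0.047 [41 41 44]
139 13 [ 0.384 -0.151  0.198] w 0.047 [42 41 45]
141 13 [ 0.383 -0.153  0.193] w 0.047 [84 84 84]
143 22 [ 0.395 -0.159  0.183] w 0.048 [143 143 142]
145 22 [ 0.403 -0.152  0.181] w 0.048 [149 149 147]
147 21 [ 0.409 -0.149  0.18 ] w 0.045 [158 158 157]
149 17 [ 0.417 -0.144  0.178] w 0.045 [172 171 169]
151 17 [ 0.415 -0.147  0.17 ] w 0.043 [173 167 164]
153 17 [ 0.416 -0.145  0.164] w 0.042 [140  99  77]
155 16 [ 0.415 -0.144  0.159] w 0.038 [114  67  33]
157 17 [ 0.417 -0.143  0.154] w 0.042 [87 47 24]
159 17 [ 0.416 -0.144  0.146] w 0.042 [66 33 18]
161 16 [ 0.415 -0.144  0.141] w 0.041 [67 34 21]
163 16 [ 0.416 -0.144  0.135] w 0.04 [75 41 21]
165 14 [ 0.417 -0.143  0.128] w 0.034 [116  75  45]
167 2 [ 0.415 -0.14   0.126] w 0.002 [127 103  86]
```

>>> jog_arm:
  moves:
    - [0.0,0,-0.05,0.1]
    - [0.346,-0.052,-0.05,1.5]
    - [0.346,-0.052,-0.05,1.5]
    - [0.346,-0.052,-0.05,1.5]
    - [0.346,-0.052,-0.05,1.5]
    - [0.346,-0.052,-0.05,1.5]
    - [0.346,-0.052,-0.05,1.5]
    - [0.346,-0.052,-0.05,1.5]
    - [0.346,-0.052,-0.05,1.5]
    - [0.346,-0.052,-0.05,1.5]
    - [0.346,-0.052,-0.05,1.5]
    - [0.346,-0.052,-0.05,1.5]
    - [0.346,-0.052,-0.05,1.5]

```text
clock: 7.1
position: [0.3536, 0.184, 0.2001]
ee_rot: [3.139, 0.115, 0.0]
force: [-0.4, -0.5, -1.0]
width: 0.445
gripper_force: 20.0
```

Run:
```python
from h import *
plan(.354,.184,.034,4); st(); b=weigh(12)
d=grab("top")
for r in caps(d): print(r[0],r[1],r[2],r[3])
```

```text
shift [4.000e-04 1.000e-04 1.661e-01] spin 0.003 yaw 4.19 dist 0.166 q7 -2.2 tilt 0.01
{'clock': 7.1, 'joints': [-0.0027, 0.1246, -0.6585, 2.0444, 0.0906, 1.0003, -2.2041], 'position': [0.3536, 0.184, 0.2001], 'ee_rot': [3.1394, 0.1149, 0.0001], 'force': [-0.3856, -0.493, -1.0279], 'ft_torque': [0.0326, 0.0242, 0.0615], 'width': 0.4454, 'gripper_force': 19.9847}
F [ 0.13  0.01 -1.26] tau [0.011, -34.31, -2.25, -29.762, 0.031, -0.083, 0.016]
[370. 134.] [ 0.6561 -0.2634  0.0597] [40. 40.] [220. 218. 214.]
[417. 174.] [ 0.5394 -0.3519  0.0592] [41. 40.] [220. 218. 213.]
[482. 202.] [ 0.4497 -0.4768  0.0608] [57. 27.] [105. 105. 103.]
[420. 218.] [ 0.4391 -0.3348  0.0594] [41. 40.] [221. 219. 214.]
[380. 221.] [ 0.4478 -0.2437  0.0594] [41. 40.] [233. 163. 185.]
[399. 261.] [ 0.3538 -0.2659  0.0597] [40. 39.] [223. 221. 216.]
[440. 261.] [ 0.3378 -0.3541  0.0598] [42. 39.] [231. 158. 181.]
[397. 306.] [ 0.2612 -0.2404  0.0599] [40. 41.] [146.  83. 173.]
```

>>> jog_arm:
  moves:
    - [0,0,0.06,0]
    - [0,0,0.11,0]
    - [0,0,0.145,0]
    - [0,0,0.16,0]
    - [0,0,0.166,0]
    - [0,0,0.166,0]
    - [0,0,0.166,0]

```text
clock: 8.62
position: [0.3541, 0.1845, 0.0348]
ee_rot: [-3.139, -0.112, -0.002]
force: [-0.3, -0.5, -2.0]
width: 0.451
gripper_force: 20.0
```

>>> jog_arm:
  moves:
    - [0,0,0,0]
    - [0,0,0,0]
    - [0,0,-0.01,0]
    - [0,0,-0.06,0]
    - [0,0,-0.12,0]
    - [0,0,-0.166,0]
    - [0,0,-0.166,0]
    - [0,0,-0.166,0]
  hand: 0.062

```text
clock: 9.62
position: [0.3532, 0.1839, 0.2001]
ee_rot: [3.139, 0.112, 0.0]
force: [-0.5, -0.4, -0.4]
width: 0.677
gripper_force: 0.0
```

Run:
```python
from h import *
b=weigh(8,[0.011, -34.31, -2.25, -29.762, 0.031, -0.083, 0.016]); st()
d=grab("top")
for r in caps(d): print(r[0],r[1],r[3])
plan(.354,-.266,.15,0); plan(.354,-.266,.15,90)
```

```text
F [-0.13 -0.29  0.01] tau [0.079, -33.965, -2.473, -29.334, 0.023, -0.076, 0.003]
dtau [ 0.068  0.345 -0.223  0.428 -0.008  0.007 -0.013]
{'clock': 10.025, 'joints': [0.0285, 0.1305, -0.6942, 2.0428, 0.0984, 1.0015, -2.2136], 'position': [0.3532, 0.1842, 0.1997], 'ee_rot': [3.1394, 0.1131, -0.0017], 'force': [0.2216, 0.7481, 0.2303], 'ft_torque': [0.0659, -0.0031, -0.0113], 'width': 0.672, 'gripper_force': 0.0}
[370. 134.] [ 0.6564 -0.2634  0.0596] [220. 218. 213.]
[417. 174.] [ 0.5392 -0.3511  0.0596] [220. 218. 213.]
[482. 201.] [ 0.4505 -0.4768  0.0609] [105. 104. 103.]
[420. 218.] [ 0.4393 -0.3356  0.0595] [221. 219. 214.]
[380. 221.] [ 0.4479 -0.2442  0.0596] [232. 163. 185.]
[399. 261.] [ 0.3538 -0.2662  0.0597] [222. 221. 216.]
[440. 261.] [ 0.3378 -0.3542  0.06  ] [231. 158. 181.]
[397. 306.] [ 0.2613 -0.2406  0.0598] [146.  83. 173.]
shift [-0.0316  0.4491  0.0498] spin 0.072 yaw 4.12 dist 0.453 q7 -2.21 tilt 0.05
shift [-0.0316  0.4491  0.0498] spin -1.499 yaw 4.12 dist 0.453 q7 -2.21 tilt 0.05
```

>>> jog_arm:
  moves:
    - [-0.032,0.449,0.05,-2.197]
    - [-0.032,0.449,0.05,-2.197]
    - [-0.032,0.449,0.05,-2.197]
    - [-0.032,0.449,0.05,-2.197]
    - [-0.032,0.449,0.05,-2.197]
    - [-0.032,0.449,0.05,-2.197]
    - [-0.032,0.449,0.05,-2.197]
    - [-0.032,0.449,0.05,-2.197]
    - [-0.032,0.449,0.05,-2.197]
    - [-0.032,0.449,0.05,-2.197]
    - [-0.032,0.449,0.05,-2.197]
    - [-0.032,0.449,0.05,-2.197]
    - [-0.032,0.449,0.05,-2.197]
    - [-0.032,0.449,0.05,-2.197]
    - [-0.032,0.449,0.05,-2.197]
    - [-0.032,0.449,0.05,-2.197]
  hand: 0.075

```text
clock: 12.08
position: [0.3538, -0.2659, 0.1501]
ee_rot: [-1.331, -2.846, -0.0]
force: [0.3, -0.3, -0.3]
width: 0.816
gripper_force: 0.0
```

Run:
```python
from h import *
plan(.354,-.266,.028,130); st()
d=grab("scene"); W=cloud(d); c=caps(d,W)
for r in c: print(r[0],r[1],r[3])
```

```text
shift [-2.000e-04  1.000e-04  1.221e-01] spin -0.002 yaw 129.86 dist 0.122 q7 1.06 tilt 0.01
{'clock': 12.075, 'joints': [0.9459, 0.2461, -0.4981, 2.036, 0.1498, 0.894, 1.0618], 'position': [0.3538, -0.2659, 0.1501], 'ee_rot': [-1.3312, -2.8455, -0.0001], 'force': [0.3112, -0.3071, -0.2534], 'ft_torque': [0.0906, -0.1049, -0.0122], 'width': 0.8159, 'gripper_force': 0.0}
[335. 153.] [ 0.337  -0.3503  0.0604] [224.  131.5 160.5]
[309. 162.] [ 0.4413 -0.3327  0.0598] [230. 229. 228.]
[375. 163.] [ 0.2604 -0.2369  0.0577] [131.5  69.  171. ]
[345. 165.] [ 0.3539 -0.2619  0.0599] [168. 166. 165.]
[277. 166.] [ 0.5422 -0.3471  0.06  ] [231. 230. 229.]
[320. 175.] [ 0.4482 -0.242   0.0597] [245. 154. 188.]
[251. 188.] [ 0.6566 -0.2641  0.0601] [237.5 237.  235. ]
[442. 244.] [0.3529 0.1858 0.0635] [227. 226. 224.]
```

>>> jog_arm:
  moves:
    - [0,0,0.06,0]
    - [0,0,0.1,0]
    - [0,0,0.122,0]
    - [0,0,0.122,0]
    - [0,0,0.122,0]

```text
clock: 12.75
position: [0.3544, -0.2661, 0.0289]
ee_rot: [1.328, 2.846, -0.0]
force: [-0.2, -1.1, 1.2]
width: 0.819
gripper_force: 0.0
```

>>> jog_arm:
  moves:
    - [0,0,0,0]
    - [0,0,0,0]
    - [0,0,0,0]
    - [0,0,0,0]
    - [0,0,0,0]
    - [0,0,0,0]
    - [0,0,-0.06,0]
    - [0,0,-0.12,0]
    - [0,0,-0.172,0]
    - [0,0,-0.172,0]
    - [0,0,-0.172,0]
    - [0,0,-0.172,0]
  hand: 0.03

```text
clock: 14.25
position: [0.3526, -0.2653, 0.1984]
ee_rot: [-1.326, -2.844, -0.001]
force: [0.7, -0.2, -3.2]
width: 0.449
gripper_force: 20.0
```

Run:
```python
from h import *
weigh(16); st()
print("crate");plan(.354+.0895,.184+.0065,.2,4);print("tray"); plan(.647,.1,.2,90)
```

```text
F [-0.25 -0.23 -3.09] tau [0.004, -42.44, -2.891, -30.36, 0.013, 0.096, -0.002]
{'clock': 15.05, 'joints': [0.9871, 0.1884, -0.5301, 1.9648, 0.1117, 1.0165, 1.1037], 'position': [0.3538, -0.2659, 0.2002], 'ee_rot': [1.3279, 2.847, -0.0001], 'force': [-0.8644, -1.3357, -3.008], 'ft_torque': [0.0592, -0.1695, 0.0138], 'width': 0.4467, 'gripper_force': 19.9966}
crate
shift [2.92e-01 3.62e-01 1.00e-04] spin -0.943 yaw 129.99 dist 0.465 q7 1.1 tilt 0.01
tray
shift [9.190e-02 4.598e-01 2.000e-04] spin 0.698 yaw 129.99 dist 0.469 q7 1.1 tilt 0.01
```

310 g, so this one goes to the tray.

>>> jog_arm:
  moves:
    - [0.092,0.46,0,0.698]
    - [0.092,0.46,0,0.698]
    - [0.092,0.46,0,0.698]
    - [0.092,0.46,0,0.698]
    - [0.092,0.46,0,0.698]
    - [0.092,0.46,0,0.698]
    - [0.092,0.46,0,0.698]
    - [0.092,0.46,0,0.698]
    - [0.092,0.46,0,0.698]
    - [0.092,0.46,0,0.698]
    - [0.092,0.46,0,0.698]
    - [0.092,0.46,0,0.698]
    - [0.092,0.46,0,0.698]

```text
clock: 16.68
position: [0.647, 0.0991, 0.2004]
ee_rot: [2.223, 2.219, -0.0]
force: [0.0, 1.0, -2.8]
width: 0.448
gripper_force: 20.0
```

Run:
```python
from h import *
plan(.6465,.1,.04,90); st()
```

```text
shift [ 0.001  -0.0005  0.1604] spin -0.001 yaw 89.92 dist 0.16 q7 -0.47 tilt 0.03
{'clock': 16.675, 'joints': [0.0998, 0.5441, -0.5279, 1.4647, 0.2831, 1.2088, -0.467], 'position': [0.647, 0.0991, 0.2004], 'ee_rot': [2.2226, 2.2194, -0.0001], 'force': [0.0323, 1.0327, -2.786], 'ft_torque': [0.0209, -0.1058, -0.0051], 'width': 0.4485, 'gripper_force': 19.9969}
```

>>> jog_arm:
  moves:
    - [0.001,0,0.06,0]
    - [0.001,0,0.11,0]
    - [0.001,0,0.145,0]
    - [0.001,0,0.156,0]
    - [0.001,0,0.16,0]
    - [0.001,0,0.16,0]
    - [0.001,0,0.16,0]

```text
clock: 17.55
position: [0.6481, 0.1015, 0.0417]
ee_rot: [2.221, 2.22, 0.003]
force: [0.3, -0.3, -2.5]
width: 0.448
gripper_force: 20.0
```

>>> jog_arm:
  moves:
    - [0,0,0,0]
    - [0,0,0,0]
    - [0,0,-0.01,0]
    - [0,0,-0.06,0]
    - [0,0,-0.12,0]
    - [0,0,-0.16,0]
    - [0,0,-0.16,0]
  hand: 0.062

```text
clock: 18.42
position: [0.6492, 0.1023, 0.2051]
ee_rot: [2.219, 2.219, 0.01]
force: [-0.4, -0.2, -0.5]
width: 0.674
gripper_force: 0.0
```

Run:
```python
from h import *
st()
for n in ("scene","top"):
  d=grab(n)
  for r in caps(d): print(r[0],r[1],r[3])
d=grab("scene"); W=cloud(d); z=W[...,2]; 
p=W[(W[...,0]>.59)&(W[...,0]<.72)&(abs(W[...,1]-.1)<.04)&(z>.063)&(z<.085)]; print(len(p),np.median(p,0) if len(p) else 0)
plan(.6563,-.2635,.15,90);plan(.6563,-.2635,.15,0)
```

```text
{'clock': 18.425, 'joints': [0.098, 0.5409, -0.5313, 1.4587, 0.2836, 1.2109, -0.469], 'position': [0.6492, 0.1023, 0.2051], 'ee_rot': [2.2186, 2.2186, 0.0102], 'force': [-0.3816, -0.2235, -0.4533], 'ft_torque': [0.0349, -0.107, 0.0938], 'width': 0.6743, 'gripper_force': 0.0}
[375. 163.] [ 0.2609 -0.2379  0.0583] [133.  70. 174.]
[320. 175.] [ 0.4494 -0.2403  0.06  ] [244.5 154.  188.5]
[251. 188.] [ 0.6572 -0.2622  0.0599] [237. 237. 235.]
[442. 244.] [0.3534 0.1868 0.0637] [227. 226. 224.]
[316. 266.] [0.6523 0.114  0.0587] [163. 142. 130.]
[370. 134.] [ 0.6558 -0.2635  0.0597] [255. 255. 255.]
[417. 174.] [ 0.5394 -0.3519  0.0596] [255. 255. 255.]
[482. 202.] [ 0.4496 -0.478   0.0595] [171. 171. 169.]
[420. 218.] [ 0.4392 -0.3346  0.0595] [255. 255. 255.]
[380. 221.] [ 0.4474 -0.2437  0.0595] [255. 237. 255.]
[440. 261.] [ 0.3381 -0.3539  0.0597] [255. 233. 255.]
221 [0.64923118 0.10730213 0.07036799]
shift [-0.3643  0.0098  0.0497] spin -0.0 yaw 90.0 dist 0.368 q7 -0.47 tilt 0.06
shift [-0.3643  0.0098  0.0497] spin 1.571 yaw 90.0 dist 0.368 q7 -0.47 tilt 0.06
```

>>> jog_arm:
  moves:
    - [-0.364,0.009,0.05,0]
    - [-0.364,0.009,0.05,0]
    - [-0.364,0.009,0.05,0]
    - [-0.364,0.009,0.05,0]
    - [-0.364,0.009,0.05,0]
    - [-0.364,0.009,0.05,0]
    - [-0.364,0.009,0.05,0]
    - [-0.364,0.009,0.05,0]
    - [-0.364,0.009,0.05,0]
  hand: 0.085

```text
clock: 19.7
position: [0.6563, -0.2605, 0.1499]
ee_rot: [-2.218, -2.224, -0.001]
force: [0.0, 0.4, 0.8]
width: 0.926
gripper_force: 0.0
```

Run:
```python
from h import *
plan(.6563,-.2635,.028,90); st()
d=grab("scene")
for r in caps(d): print(r[0],r[1],r[3])
```

```text
shift [-3.100e-03  1.000e-04  1.218e-01] spin 0.003 yaw 90.15 dist 0.122 q7 0.08 tilt 0.07
{'clock': 19.7, 'joints': [0.5761, 0.6585, -0.4701, 1.3819, 0.3041, 1.1736, 0.0757], 'position': [0.6563, -0.2605, 0.1499], 'ee_rot': [-2.2177, -2.2235, -0.0008], 'force': [0.003, 0.4265, 0.7586], 'ft_torque': [-0.0067, -0.134, -0.0073], 'width': 0.9265, 'gripper_force': 0.0}
[335. 153.] [ 0.3357 -0.3506  0.0596] [163.  95. 116.]
[309. 162.] [ 0.4406 -0.3325  0.0598] [148. 148. 147.]
[375. 163.] [ 0.2612 -0.2369  0.0574] [131.5  69.  171.5]
[277. 166.] [ 0.5405 -0.3482  0.0601] [149. 149. 147.]
[320. 175.] [ 0.4481 -0.2419  0.0596] [245. 154. 189.]
[251. 188.] [ 0.6571 -0.2624  0.06  ] [185.5 185.  183. ]
[292. 212.] [ 0.6087 -0.0984  0.0612] [30. 30. 32.]
[442. 244.] [0.3525 0.1856 0.0632] [227.  226.  224.5]
[316. 266.] [0.6527 0.1131 0.0598] [168. 155. 148.]
```

>>> jog_arm:
  moves:
    - [-0.002,0,0.06,0]
    - [-0.002,0,0.1,0]
    - [-0.002,0,0.121,0]
    - [-0.002,0,0.121,0]
    - [-0.002,0,0.121,0]

```text
clock: 20.38
position: [0.6576, -0.2647, 0.0312]
ee_rot: [2.219, 2.22, 0.002]
force: [0.1, 0.4, 0.5]
width: 0.926
gripper_force: 0.0
```

>>> jog_arm:
  moves:
    - [0,0,0,0]
    - [0,0,0,0]
    - [0,0,0,0]
    - [0,0,0,0]
    - [0,0,0,0]
    - [0,0,0,0]
    - [0,0,-0.06,0]
    - [0,0,-0.12,0]
    - [0,0,-0.172,0]
    - [0,0,-0.172,0]
    - [0,0,-0.172,0]
    - [0,0,-0.172,0]
  hand: 0.03

```text
clock: 21.88
position: [0.6547, -0.2647, 0.1987]
ee_rot: [-2.219, -2.219, 0.003]
force: [0.1, 0.1, -3.8]
width: 0.449
gripper_force: 20.0
```

Run:
```python
from h import *
weigh(16); st()
print("crate");plan(.354+.0895,.184+.0065,.2,4);print("tray"); plan(.5675,.1,.2,90)
```

```text
F [-0.04 -0.05 -2.77] tau [0.008, -80.926, -8.532, -32.933, -0.059, 0.053, -0.0]
{'clock': 22.675, 'joints': [0.5806, 0.6236, -0.4771, 1.3133, 0.2845, 1.2714, 0.0972], 'position': [0.6561, -0.2648, 0.2012], 'ee_rot': [2.2215, 2.2212, -0.0], 'force': [-0.1562, -1.0007, -2.5656], 'ft_torque': [0.0164, -0.1116, -0.0148], 'width': 0.4465, 'gripper_force': 19.9735}
crate
shift [ 0.4553 -0.2126  0.0011] spin 1.501 yaw 89.99 dist 0.503 q7 0.1 tilt 0.0
tray
shift [ 0.3648 -0.0886  0.0011] spin -0.0 yaw 89.99 dist 0.375 q7 0.1 tilt 0.0
```

>>> jog_arm:
  moves:
    - [0.365,-0.091,0,0]
    - [0.365,-0.091,0,0]
    - [0.365,-0.091,0,0]
    - [0.365,-0.091,0,0]
    - [0.365,-0.091,0,0]
    - [0.365,-0.091,0,0]
    - [0.365,-0.091,0,0]
    - [0.365,-0.091,0,0]
    - [0.365,-0.091,0,0]
    - [0.365,-0.091,0,0]

```text
clock: 23.92
position: [0.5654, 0.0987, 0.201]
ee_rot: [2.224, 2.219, -0.001]
force: [0.3, -0.6, -2.4]
width: 0.446
gripper_force: 20.0
```

Run:
```python
from h import *
plan(.565,.1,.04,90); st()
```

```text
shift [ 0.0013 -0.0004  0.161 ] spin -0.002 yaw 89.86 dist 0.161 q7 -0.5 tilt 0.02
{'clock': 23.925, 'joints': [0.1513, 0.4209, -0.5808, 1.6681, 0.251, 1.1281, -0.5003], 'position': [0.5654, 0.0987, 0.201], 'ee_rot': [2.224, 2.2186, -0.0006], 'force': [0.3475, -0.562, -2.3714], 'ft_torque': [-0.0099, -0.0789, -0.0082], 'width': 0.4459, 'gripper_force': 19.9809}
```

>>> jog_arm:
  moves:
    - [0,0,0.06,0]
    - [0,0,0.11,0]
    - [0,0,0.145,0]
    - [0,0,0.156,0]
    - [0,0,0.16,0]
    - [0,0,0.16,0]
    - [0,0,0.16,0]

```text
clock: 24.8
position: [0.5661, 0.1004, 0.0424]
ee_rot: [2.221, 2.22, 0.003]
force: [0.1, -0.1, -2.1]
width: 0.448
gripper_force: 20.0
```

>>> jog_arm:
  moves:
    - [0,0,0,0]
    - [0,0,0,0]
    - [0,0,-0.01,0]
    - [0,0,-0.06,0]
    - [0,0,-0.12,0]
    - [0,0,-0.16,0]
    - [0,0,-0.16,0]
    - [0,0,-0.16,0]
    - [0,0,-0.16,0]
  hand: 0.062

```text
clock: 25.92
position: [0.5643, 0.0999, 0.1999]
ee_rot: [-2.221, -2.221, 0.003]
force: [-0.1, -0.3, 0.0]
width: 0.675
gripper_force: 0.0
```

Run:
```python
from h import *
st()
for n in ("scene","top"):
  d=grab(n)
  for r in caps(d): print(r[0],r[1],r[3])
plan(.5393,-.3515,.15,90)
```

```text
{'clock': 25.925, 'joints': [0.1525, 0.4227, -0.5857, 1.6696, 0.2532, 1.1284, -0.5025], 'position': [0.5643, 0.0999, 0.1999], 'ee_rot': [-2.2206, -2.2206, 0.003], 'force': [-0.1384, -0.2538, 0.0224], 'ft_torque': [0.0022, -0.1173, -0.0209], 'width': 0.675, 'gripper_force': 0.0}
[277. 166.] [ 0.5415 -0.3483  0.0594] [235. 234. 233.]
[442. 244.] [0.3537 0.1865 0.0637] [227. 226. 224.]
[347. 255.] [0.5715 0.113  0.0588] [161. 140. 132.]
[315. 266.] [0.6525 0.1133 0.0588] [164. 146. 141.]
[417. 174.] [ 0.5392 -0.3511  0.0597] [255. 255. 255.]
[482. 202.] [ 0.4483 -0.4764  0.0611] [170. 170. 168.]
[421. 218.] [ 0.4395 -0.3348  0.0596] [255. 255. 255.]
[380. 221.] [ 0.4477 -0.2436  0.0596] [255. 235. 255.]
[440. 261.] [ 0.3378 -0.354   0.0599] [255. 231. 254.]
[397. 306.] [ 0.2612 -0.2406  0.0597] [218. 140. 246.]
shift [-0.4515 -0.0251  0.0502] spin 0.0 yaw 90.0 dist 0.455 q7 -0.5 tilt 0.12
```

>>> jog_arm:
  moves:
    - [-0.4515,-0.025,0.02,-0.35]
    - [-0.4515,-0.025,0.02,-0.35]
    - [-0.4515,-0.025,0.02,-0.35]
    - [-0.4515,-0.025,0.02,-0.35]
    - [-0.4515,-0.025,0.02,-0.35]
    - [-0.4515,-0.025,0.02,-0.35]
    - [-0.4515,-0.025,0.02,-0.35]
    - [-0.4515,-0.025,0.02,-0.35]
    - [-0.4515,-0.025,0.02,-0.35]
    - [-0.4515,-0.025,0.02,-0.35]
    - [-0.4515,-0.025,0.02,-0.35]
    - [-0.4515,-0.025,0.02,-0.35]
  hand: 0.075

```text
clock: 27.52
position: [0.5406, -0.35, 0.1815]
ee_rot: [1.798, 2.576, 0.0]
force: [-0.3, 0.2, 0.5]
width: 0.816
gripper_force: 0.0
```

Run:
```python
from h import *
plan(.5393,-.3515,.029,110); st()
d=grab("scene")
for r in caps(d): print(r[0],r[1],r[3])
```

```text
shift [-0.0009 -0.0017  0.1525] spin 0.003 yaw 110.16 dist 0.152 q7 0.59 tilt 0.02
{'clock': 27.525, 'joints': [0.8451, 0.5462, -0.5489, 1.517, 0.2997, 1.1627, 0.5934], 'position': [0.5406, -0.35, 0.1815], 'ee_rot': [1.7982, 2.5756, 0.0002], 'force': [-0.3436, 0.2452, 0.5078], 'ft_torque': [0.0613, -0.1638, -0.0175], 'width': 0.816, 'gripper_force': 0.0}
[335. 153.] [ 0.337  -0.35    0.0599] [223.  130.  159.5]
[309. 162.] [ 0.439  -0.3321  0.06  ] [232.  232.  230.5]
[375. 163.] [ 0.2616 -0.2359  0.0579] [133.  69. 174.]
[277. 166.] [ 0.5411 -0.3493  0.0599] [158.  157.  155.5]
[320. 175.] [ 0.449  -0.2431  0.0598] [246.  156.  190.5]
[442. 244.] [0.3531 0.1857 0.0633] [227. 226. 224.]
[347. 255.] [0.5713 0.1124 0.0583] [164.  145.  135.5]
[316. 266.] [0.6518 0.1121 0.059 ] [164.5 150.  144. ]
```

>>> jog_arm:
  moves:
    - [-0.001,-0.0015,0.06,0]
    - [-0.001,-0.0015,0.11,0]
    - [-0.001,-0.0015,0.14,0]
    - [-0.001,-0.0015,0.152,0]
    - [-0.001,-0.0015,0.152,0]
    - [-0.001,-0.0015,0.152,0]

```text
clock: 28.32
position: [0.5401, -0.3531, 0.0308]
ee_rot: [1.799, 2.572, 0.0]
force: [0.3, 0.3, -0.2]
width: 0.82
gripper_force: 0.0
```

>>> jog_arm:
  moves:
    - [0,0,0,0]
    - [0,0,0,0]
    - [0,0,0,0]
    - [0,0,0,0]
    - [0,0,0,0]
    - [0,0,0,0]
    - [0,0,-0.06,0]
    - [0,0,-0.12,0]
    - [0,0,-0.172,0]
    - [0,0,-0.172,0]
    - [0,0,-0.172,0]
    - [0,0,-0.172,0]
  hand: 0.03

```text
clock: 29.82
position: [0.5378, -0.3525, 0.1991]
ee_rot: [-1.799, -2.571, 0.001]
force: [-1.0, -0.2, -1.0]
width: 0.449
gripper_force: 20.0
```

Run:
```python
from h import *
weigh(20); st()
print("crate");plan(.4436,.1905,.2,4);print("tray"); plan(.6465,.045,.2,90)
```

```text
F [ 0.17  0.22 -1.66] tau [0.009, -70.922, -8.741, -31.545, -0.028, 0.082, -0.001]
{'clock': 30.825, 'joints': [0.8525, 0.5318, -0.5546, 1.4902, 0.2904, 1.2022, 0.6048], 'position': [0.539, -0.3527, 0.2012], 'ee_rot': [1.8008, 2.5742, -0.0001], 'force': [0.6795, 0.4544, -1.5997], 'ft_torque': [0.0309, -0.1585, -0.0059], 'width': 0.4495, 'gripper_force': 19.9712}
crate
shift [0.543  0.0966 0.0011] spin -1.291 yaw 110.05 dist 0.552 q7 0.6 tilt 0.0
tray
shift [0.3368 0.2373 0.0011] spin 0.35 yaw 110.05 dist 0.412 q7 0.6 tilt 0.0
```

B weighs about 165 g, so it goes to the crate.

>>> jog_arm:
  moves:
    - [0.543,0.0965,0.001,-1.29]
    - [0.543,0.0965,0.001,-1.29]
    - [0.543,0.0965,0.001,-1.29]
    - [0.543,0.0965,0.001,-1.29]
    - [0.543,0.0965,0.001,-1.29]
    - [0.543,0.0965,0.001,-1.29]
    - [0.543,0.0965,0.001,-1.29]
    - [0.543,0.0965,0.001,-1.29]
    - [0.543,0.0965,0.001,-1.29]
    - [0.543,0.0965,0.001,-1.29]
    - [0.543,0.0965,0.001,-1.29]
    - [0.543,0.0965,0.001,-1.29]
    - [0.543,0.0965,0.001,-1.29]
    - [0.543,0.0965,0.001,-1.29]

```text
clock: 32.58
position: [0.4438, 0.1897, 0.2001]
ee_rot: [-0.106, 3.14, -0.0]
force: [-0.6, -0.1, -1.7]
width: 0.448
gripper_force: 20.0
```

Run:
```python
from h import *
plan(.4436,.1905,.034,4); st()
```

```text
shift [1.000e-04 9.000e-04 1.661e-01] spin -0.002 yaw -176.13 dist 0.166 q7 0.76 tilt 0.01
{'clock': 32.575, 'joints': [0.277, 0.3784, -1.0179, 1.8574, 0.3597, 1.1056, 0.7636], 'position': [0.4438, 0.1897, 0.2001], 'ee_rot': [-0.1062, 3.1398, -0.0003], 'force': [-0.5912, -0.0642, -1.6696], 'ft_torque': [0.1603, -0.1704, 0.0201], 'width': 0.4477, 'gripper_force': 19.9759}
```

>>> jog_arm:
  moves:
    - [0,0.001,0.06,0]
    - [0,0.001,0.11,0]
    - [0,0.001,0.145,0]
    - [0,0.001,0.16,0]
    - [0,0.001,0.165,0]
    - [0,0.001,0.165,0]
    - [0,0.001,0.165,0]

```text
clock: 33.45
position: [0.4442, 0.1918, 0.0362]
ee_rot: [-0.108, 3.138, 0.001]
force: [0.4, 0.1, -1.7]
width: 0.451
gripper_force: 20.0
```

>>> jog_arm:
  moves:
    - [0,0,0,0]
    - [0,0,0,0]
    - [0,0,-0.01,0]
    - [0,0,-0.06,0]
    - [0,0,-0.12,0]
    - [0,0,-0.166,0]
    - [0,0,-0.166,0]
    - [0,0,-0.166,0]
  hand: 0.062

```text
clock: 34.45
position: [0.4432, 0.191, 0.2011]
ee_rot: [-0.108, 3.14, -0.001]
force: [0.6, -0.2, -1.0]
width: 0.673
gripper_force: 0.0
```

Run:
```python
from h import *
st()
for n in ("scene","top"):
  d=grab(n)
  for r in caps(d): print(r[0],r[1],r[3])
plan(.4395,-.335,.18,90)
```

```text
{'clock': 34.45, 'joints': [0.2764, 0.3786, -1.0218, 1.8558, 0.3607, 1.1085, 0.7607], 'position': [0.4432, 0.191, 0.2011], 'ee_rot': [-0.1081, 3.1396, -0.001], 'force': [0.6174, -0.2113, -1.0327], 'ft_torque': [0.0395, -0.0944, 0.0118], 'width': 0.6733, 'gripper_force': 0.0}
[335. 153.] [ 0.3388 -0.349   0.06  ] [241. 149. 182.]
[309. 162.] [ 0.4407 -0.3334  0.0599] [230.5 230.  229. ]
[375. 163.] [ 0.2617 -0.236   0.0581] [132.  69. 172.]
[320. 175.] [ 0.4483 -0.2417  0.06  ] [247. 157. 193.]
[442. 244.] [0.3531 0.1848 0.0638] [191.5 190.  187. ]
[347. 255.] [0.5726 0.1114 0.058 ] [163. 141. 134.]
[416. 268.] [0.4607 0.2245 0.0636] [233. 232. 230.]
[316. 266.] [0.6516 0.1137 0.0588] [163.  146.5 139.5]
[222. 168.] [0.6368 0.095  0.0567] [114.  83.  49.]
[482. 202.] [ 0.4497 -0.4772  0.0607] [107. 107. 106.]
[421. 218.] [ 0.4392 -0.3354  0.0595] [225. 223. 218.]
[380. 221.] [ 0.448  -0.2437  0.0594] [236. 167. 189.]
[440. 261.] [ 0.3379 -0.354   0.0598] [235.  163.  185.5]
[196. 298.] [0.3519 0.1817 0.0645] [224. 223. 218.]
[397. 306.] [ 0.2609 -0.2408  0.0598] [150.  85. 177.]
shift [ 0.0396 -0.5243  0.0207] spin -1.502 yaw -176.04 dist 0.526 q7 0.76 tilt 0.11
```

>>> jog_arm:
  moves:
    - [0.04,-0.524,0.021,1.64]
    - [0.04,-0.524,0.021,1.64]
    - [0.04,-0.524,0.021,1.64]
    - [0.04,-0.524,0.021,1.64]
    - [0.04,-0.524,0.021,1.64]
    - [0.04,-0.524,0.021,1.64]
    - [0.04,-0.524,0.021,1.64]
    - [0.04,-0.524,0.021,1.64]
    - [0.04,-0.524,0.021,1.64]
    - [0.04,-0.524,0.021,1.64]
    - [0.04,-0.524,0.021,1.64]
    - [0.04,-0.524,0.021,1.64]
    - [0.04,-0.524,0.021,1.64]
    - [0.04,-0.524,0.021,1.64]
    - [0.04,-0.524,0.021,1.64]
  hand: 0.075

```text
clock: 36.42
position: [0.4397, -0.334, 0.1802]
ee_rot: [2.221, 2.222, -0.0]
force: [0.7, 0.1, 0.2]
width: 0.818
gripper_force: 0.0
```

Run:
```python
from h import *
plan(.4393,-.335,.029,90); st()
for n in ("scene","top"):
  d=grab(n); save(d,n+"2.png",(270,120,490,330) if n=="scene" else (80,120,330,350),2.5)
  for r in caps(d): print(r[0],r[1],r[3])
```

```text
shift [-0.001  -0.0004  0.1512] spin 0.0 yaw 90.01 dist 0.151 q7 0.36 tilt 0.01
{'clock': 36.425, 'joints': [0.92, 0.3879, -0.4925, 1.7534, 0.2076, 1.0519, 0.3552], 'position': [0.4397, -0.334, 0.1802], 'ee_rot': [2.2211, 2.2215, -0.0001], 'force': [0.7102, 0.0591, 0.2232], 'ft_torque': [-0.0158, -0.1239, -0.0153], 'width': 0.818, 'gripper_force': 0.0}
[335. 153.] [ 0.336  -0.3516  0.0594] [162.5  94.  115. ]
[309. 162.] [ 0.4394 -0.3321  0.06  ] [196. 194. 192.]
[375. 163.] [ 0.2609 -0.2369  0.0581] [131.5  68.5 171.5]
[320. 175.] [ 0.4483 -0.2417  0.0598] [243.  152.5 186.5]
[292. 212.] [ 0.609  -0.0975  0.0614] [30.  29.5 32. ]
[442. 245.] [0.3535 0.1861 0.0637] [227. 226. 224.]
[347. 255.] [0.5722 0.1108 0.0593] [165.5 148.5 141. ]
[416. 267.] [0.461  0.2249 0.0635] [235.5 234.  232. ]
[316. 266.] [0.6527 0.1143 0.0587] [165. 149. 144.]
[221. 169.] [0.6331 0.0954 0.0571] [113.  82.  46.]
[226. 201.] [0.5572 0.0934 0.057 ] [124.  95.  71.]
[421. 218.] [ 0.4396 -0.3349  0.0594] [158. 156. 151.]
[380. 221.] [ 0.4475 -0.2436  0.0596] [232. 163. 185.]
[173. 252.] [0.4594 0.2207 0.0646] [223. 221. 216.]
[440. 261.] [ 0.3378 -0.3543  0.0598] [163. 101. 119.]
[196. 298.] [0.3519 0.1813 0.0645] [223. 221. 216.]
[397. 306.] [ 0.2614 -0.2408  0.0596] [146.  83. 173.]
```

View pics/scene2.png

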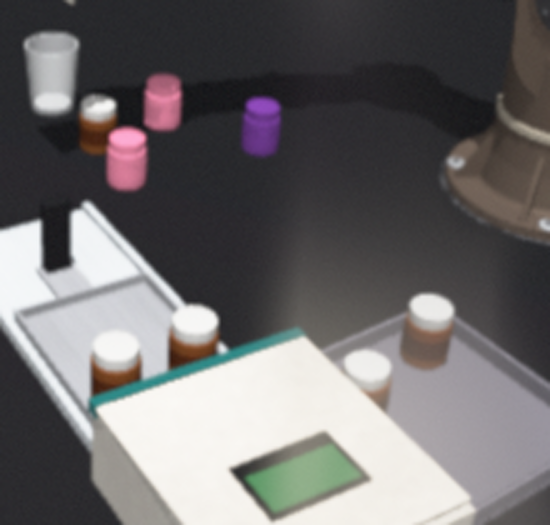

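The picture shows two bottles upright in the tray (about (115,365) and (195,335)) and two upright in the crate ((430,330) and (367,375)). The one nearer the hood was knocked a few cm but still stands inside. Last bottle next, about (97,125) in the crop.

>>> jog_arm:
  moves:
    - [-0.001,0,0.06,0]
    - [-0.001,0,0.11,0]
    - [-0.001,0,0.14,0]
    - [-0.001,0,0.151,0]
    - [-0.001,0,0.151,0]
    - [-0.001,0,0.151,0]

```text
clock: 37.28
position: [0.4407, -0.3356, 0.0305]
ee_rot: [2.22, 2.22, 0.001]
force: [0.7, -0.7, 0.3]
width: 0.816
gripper_force: 0.0
```

>>> jog_arm:
  moves:
    - [0,0,0,0]
    - [0,0,0,0]
    - [0,0,0,0]
    - [0,0,0,0]
    - [0,0,0,0]
    - [0,0,0,0]
    - [0,0,-0.06,0]
    - [0,0,-0.12,0]
    - [0,0,-0.172,0]
    - [0,0,-0.172,0]
    - [0,0,-0.172,0]
    - [0,0,-0.172,0]
  hand: 0.03

```text
clock: 38.78
position: [0.4384, -0.3346, 0.1992]
ee_rot: [-2.219, -2.219, 0.001]
force: [-0.7, 1.0, -1.8]
width: 0.449
gripper_force: 20.0
```

Run:
```python
from h import *
weigh(18); st()
print("crate");plan(.343,.323,.2,4);print("tray"); plan(.6065,.03,.2,90)
```

```text
F [ 0.11 -0.22 -2.34] tau [0.007, -58.404, -5.683, -31.105, -0.04, 0.07, -0.001]
{'clock': 39.675, 'joints': [0.9312, 0.3709, -0.5037, 1.7231, 0.1979, 1.0981, 0.3656], 'position': [0.4397, -0.3351, 0.2012], 'ee_rot': [2.2214, 2.2213, -0.0001], 'force': [0.0095, -0.3012, -2.7713], 'ft_torque': [-0.0089, -0.0832, 0.0484], 'width': 0.448, 'gripper_force': 19.9839}
crate
shift [ 0.6581 -0.0968  0.0011] spin 1.501 yaw 90.0 dist 0.665 q7 0.37 tilt 0.01
tray
shift [0.3651 0.1667 0.0011] spin -0.0 yaw 90.0 dist 0.401 q7 0.37 tilt 0.01
```

About 235 g, so tray.

>>> jog_arm:
  moves:
    - [0.365,0.167,0.001,0]
    - [0.365,0.167,0.001,0]
    - [0.365,0.167,0.001,0]
    - [0.365,0.167,0.001,0]
    - [0.365,0.167,0.001,0]
    - [0.365,0.167,0.001,0]
    - [0.365,0.167,0.001,0]
    - [0.365,0.167,0.001,0]
    - [0.365,0.167,0.001,0]
    - [0.365,0.167,0.001,0]
    - [0.365,0.167,0.001,0]

```text
clock: 41.05
position: [0.6066, 0.0286, 0.2002]
ee_rot: [2.223, 2.219, -0.0]
force: [-0.5, -0.7, -2.2]
width: 0.445
gripper_force: 20.0
```

>>> jog_arm:
  moves:
    - [0,0,0.06,0]
    - [0,0,0.11,0]
    - [0,0,0.145,0]
    - [0,0,0.155,0]
    - [0,0,0.159,0]
    - [0,0,0.159,0]
    - [0,0,0.159,0]

```text
clock: 41.92
position: [0.6077, 0.03, 0.0425]
ee_rot: [2.221, 2.22, 0.003]
force: [0.3, 0.1, -2.7]
width: 0.451
gripper_force: 20.0
```

>>> jog_arm:
  moves:
    - [0,0,0,0]
    - [0,0,0,0]
    - [0,0,-0.01,0]
    - [0,0,-0.06,0]
    - [0,0,-0.12,0]
    - [0,0,-0.16,0]
    - [0,0,-0.16,0]
    - [0,0,-0.16,0]
    - [0,0,-0.16,0]
  hand: 0.062

```text
clock: 43.05
position: [0.6059, 0.0296, 0.1998]
ee_rot: [-2.221, -2.22, 0.003]
force: [0.1, -0.3, 0.6]
width: 0.676
gripper_force: 0.0
```

Run:
```python
from h import *
st()
d=grab("scene"); save(d,"s3.png",(230,120,490,330),2.5)
for r in caps(d): print(r[0],r[1],r[3])
plan(.606,-.18,.2,90); plan(.606,-.18,.2,0)
```

```text
{'clock': 43.05, 'joints': [0.2636, 0.4792, -0.5884, 1.586, 0.2819, 1.1647, -0.3855], 'position': [0.6059, 0.0296, 0.1998], 'ee_rot': [-2.2205, -2.2204, 0.0028], 'force': [0.1179, -0.3285, 0.626], 'ft_torque': [-0.0311, -0.1139, 0.0253], 'width': 0.6759, 'gripper_force': 0.0}
[375. 163.] [ 0.2603 -0.2372  0.0578] [132.5  70.5 173. ]
[321. 175.] [ 0.4484 -0.2412  0.06  ] [242.  151.  184.5]
[316. 242.] [0.6123 0.0381 0.0589] [159.5 144.  139. ]
[442. 244.] [0.3517 0.1853 0.0635] [228. 227. 225.]
[347. 255.] [0.5715 0.1121 0.0582] [163.  147.5 137. ]
[316. 266.] [0.6528 0.1141 0.0585] [164.5 148.5 143.5]
[416. 267.] [0.4601 0.2242 0.0635] [235. 234. 232.]
shift [-2.097e-01  0.000e+00 -1.000e-04] spin -0.0 yaw 90.0 dist 0.21 q7 -0.39 tilt 0.13
shift [-2.097e-01  0.000e+00 -1.000e-04] spin 1.571 yaw 90.0 dist 0.21 q7 -0.39 tilt 0.13
```

View pics/s3.png

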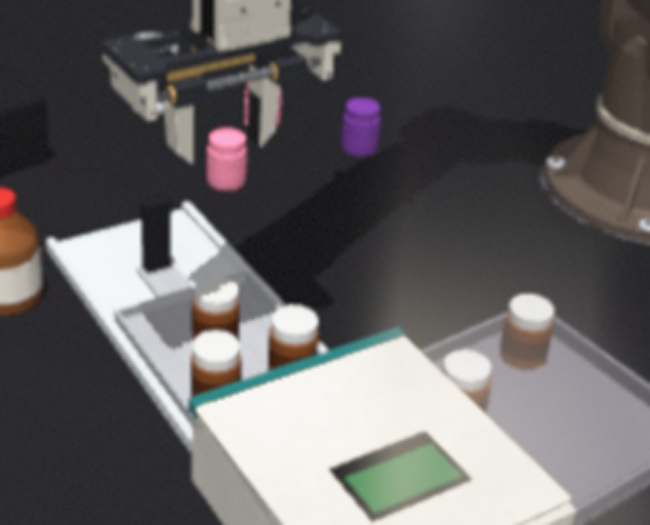

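Three bottles now stand in the tray and two in the crate. Next I go behind the handle with closed fingers.

>>> jog_arm:
  moves:
    - [-0.19,0,0,0]
    - [-0.19,0,0,0]
    - [-0.19,0,0,0]
    - [-0.19,0,0,0]
    - [-0.19,0,0,0]
    - [-0.19,0,0,0]
    - [-0.19,0,0.06,0]
    - [-0.19,0,0.11,0]
    - [-0.19,0,0.144,0]
    - [-0.19,0,0.144,0]
    - [-0.19,0,0.144,0]
    - [-0.19,0,0.144,0]
  hand: 0

```text
clock: 44.6
position: [0.6082, -0.1599, 0.0592]
ee_rot: [2.219, 2.22, 0.003]
force: [-0.2, -0.8, 0.4]
width: 0.007
gripper_force: 0.0
```

Run:
```python
from h import *
fz(5);plan(.606,-.12,.056,90); st()
```

```text
F mean [-0.132  0.198 -0.098] sd [0.359 0.543 0.567]
shift [ 0.0403 -0.001   0.0018] spin -0.0 yaw 89.98 dist 0.04 q7 -0.15 tilt 0.06
{'clock': 44.85, 'joints': [0.5043, 0.6416, -0.5014, 1.6888, 0.3743, 0.9069, -0.147], 'position': [0.607, -0.1603, 0.0578], 'ee_rot': [2.2211, 2.2204, 0.0006], 'force': [0.025, 0.2227, 0.3469], 'ft_torque': [-0.0105, -0.0927, 0.0396], 'width': 0.0011, 'gripper_force': 0.0}
```

>>> jog_arm:
  moves:
    - [0.01,-0.001,0,0]
    - [0.02,-0.001,0,0]
    - [0.025,-0.001,0,0]
    - [0.03,-0.001,0,0]
    - [0.034,-0.001,0,0]
    - [0.038,-0.001,0,0]
    - [0.042,-0.001,0,0]
    - [0.046,-0.001,0,0]
    - [0.05,-0.001,0,0]
    - [0.054,-0.001,0,0]
    - [0.058,-0.001,0,0]
    - [0.062,-0.001,0,0]
    - [0.066,-0.001,0,0]
    - [0.07,-0.001,0,0]

```text
clock: 46.6
position: [0.6057, -0.0945, 0.0571]
ee_rot: [2.223, 2.215, -0.005]
force: [0.5, -10.2, 1.2]
width: 0.004
gripper_force: 5.2
```

Run:
```python
from h import *
fz(4); st()
d=grab("scene"); W=cloud(d); z=W[...,2]
for r in caps(d): print(r[0],r[1],r[3])
```

```text
F mean [-0.013 -7.486  0.543] sd [0.153 0.319 0.647]
{'clock': 46.8, 'joints': [0.4019, 0.6226, -0.5026, 1.7282, 0.3753, 0.8878, -0.2646], 'position': [0.6056, -0.0934, 0.0571], 'ee_rot': [2.2228, 2.2167, -0.0042], 'force': [0.0515, -7.5528, 1.3383], 'ft_torque': [-1.6551, -0.0617, -0.0178], 'width': 0.0071, 'gripper_force': 3.8363}
[335. 153.] [ 0.3357 -0.3524  0.0599] [241. 149. 182.]
[375. 163.] [ 0.2583 -0.2358  0.0584] [ 81.  44. 105.]
[297. 218.] [ 0.6095 -0.0675  0.0608] [30. 29. 32.]
[442. 244.] [0.3508 0.185  0.0635] [228. 227. 225.]
[322. 250.] [0.6122 0.0689 0.059 ] [165.5 154.5 148. ]
[416. 268.] [0.4607 0.225  0.0635] [235.5 234.  232. ]
```

Pushing takes about 10 N of friction, with soft compliance of about 2.5 N/mm. Continuing.

>>> jog_arm:
  moves:
    - [0.005,0,0,0]
    - [0.01,0,0,0]
    - [0.015,0,0,0]
    - [0.02,0,0,0]
    - [0.025,0,0,0]
    - [0.03,0,0,0]
    - [0.035,0,0,0]
    - [0.04,0,0,0]
    - [0.045,0,0,0]
    - [0.05,0,0,0]
    - [0.055,0,0,0]
    - [0.06,0,0,0]
    - [0.065,0,0,0]
    - [0.07,0,0,0]
    - [0.075,0,0,0]
    - [0.08,0,0,0]
    - [0.085,0,0,0]
    - [0.09,0,0,0]
    - [0.095,0,0,0]
    - [0.1,0,0,0]

```text
clock: 49.35
position: [0.606, 0.005, 0.0571]
ee_rot: [2.223, 2.214, -0.006]
force: [-0.6, -12.6, 3.3]
width: 0.005
gripper_force: 5.9
```

Run:
```python
from h import *
st(); plan(.606,.03,.056,90)
d=grab("top"); save(d,"t4.png",(80,100,360,350),2.4); W=cloud(d); z=W[...,2]
m=(z>.08)&(z<.1)&(abs(W[...,0]-.606)<.025)&(abs(W[...,1]-.03)<.035); p=W[m]; print(m.sum(), np.round(p.min(0),3),np.round(p.max(0),3)) if m.any() else 0
```

```text
{'clock': 49.35, 'joints': [0.242, 0.6139, -0.504, 1.7452, 0.3761, 0.8805, -0.4323], 'position': [0.606, 0.005, 0.0571], 'ee_rot': [2.2233, 2.2144, -0.0063], 'force': [-0.5989, -12.5775, 3.3112], 'ft_torque': [-2.4978, -0.0922, -0.0565], 'width': 0.0048, 'gripper_force': 5.8671}
shift [ 0.025  -0.0001  0.001 ] spin -0.004 yaw 89.77 dist 0.025 q7 -0.43 tilt 0.31
```

View pics/t4.png

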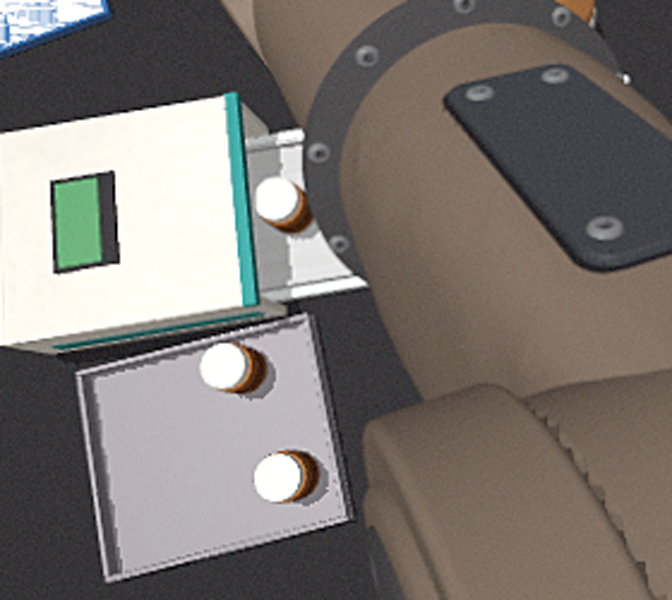

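The tray is sliding under the hood with its bottles upright; the last one is visible at about (280,200). Now slow steps.

>>> jog_arm:
  moves:
    - [0.002,0,0,0]
    - [0.004,0,0,0]
    - [0.006,0,0,0]
    - [0.008,0,0,0]
    - [0.01,0,0,0]
    - [0.012,0,0,0]
    - [0.014,0,0,0]
    - [0.016,0,0,0]

```text
clock: 50.4
position: [0.606, 0.0208, 0.0571]
ee_rot: [2.223, 2.214, -0.007]
force: [0.1, -12.0, 4.2]
width: 0.005
gripper_force: 6.0
```

>>> jog_arm:
  moves:
    - [0.002,0,0,0]
    - [0.004,0,0,0]
    - [0.006,0,0,0]
    - [0.008,0,0,0]

```text
clock: 50.9
position: [0.6061, 0.0288, 0.0572]
ee_rot: [2.223, 2.214, -0.006]
force: [0.5, -11.9, 2.9]
width: 0.008
gripper_force: 6.1
```

>>> jog_arm:
  moves:
    - [0.002,0,0,0]
    - [0.004,0,0,0]
    - [0.006,0,0,0]

```text
clock: 51.28
position: [0.6061, 0.0347, 0.0571]
ee_rot: [2.223, 2.214, -0.007]
force: [0.1, -10.9, 3.7]
width: 0.006
gripper_force: 6.1
```

>>> jog_arm:
  moves:
    - [0.002,0,0,0]
    - [0.004,0,0,0]

```text
clock: 51.52
position: [0.6061, 0.0387, 0.0571]
ee_rot: [2.223, 2.214, -0.007]
force: [-0.0, -12.8, 4.0]
width: 0.004
gripper_force: 6.1
```

>>> jog_arm:
  moves:
    - [0.002,0,0,0]
    - [0.004,0,0,0]

```text
clock: 51.78
position: [0.6061, 0.0427, 0.0571]
ee_rot: [2.223, 2.214, -0.007]
force: [0.5, -12.5, 4.7]
width: 0.005
gripper_force: 6.2
```

>>> jog_arm:
  moves:
    - [0.002,0,0,0]
    - [0.004,0,0,0]

```text
clock: 52.02
position: [0.6061, 0.0466, 0.0571]
ee_rot: [2.223, 2.214, -0.007]
force: [0.8, -12.9, 4.0]
width: 0.006
gripper_force: 6.2
```

>>> jog_arm:
  moves:
    - [0.002,0,0,0]
    - [0.004,0,0,0]

```text
clock: 52.28
position: [0.6062, 0.0506, 0.0571]
ee_rot: [2.223, 2.214, -0.007]
force: [-0.7, -12.2, 4.0]
width: 0.009
gripper_force: 6.2
```

>>> jog_arm:
  moves:
    - [0.002,0,0,0]
    - [0.004,0,0,0]

```text
clock: 52.52
position: [0.6062, 0.0546, 0.0571]
ee_rot: [2.223, 2.214, -0.007]
force: [-0.5, -12.8, 5.5]
width: 0.006
gripper_force: 6.5
```

>>> jog_arm:
  moves:
    - [0.002,0,0,0]
    - [0.004,0,0,0]

```text
clock: 52.78
position: [0.6062, 0.0582, 0.0571]
ee_rot: [2.223, 2.213, -0.007]
force: [-0.4, -14.1, 4.6]
width: 0.005
gripper_force: 6.8
```

>>> jog_arm:
  moves:
    - [0.001,0,0,0]
    - [0.002,0,0,0]

```text
clock: 53.02
position: [0.6062, 0.0601, 0.0571]
ee_rot: [2.223, 2.213, -0.008]
force: [-0.4, -14.1, 4.8]
width: 0.005
gripper_force: 7.0
```

>>> jog_arm:
  moves:
    - [0.001,0,0,0]
    - [0.002,0,0,0]

```text
clock: 53.28
position: [0.6062, 0.062, 0.0571]
ee_rot: [2.223, 2.213, -0.008]
force: [0.5, -14.4, 5.8]
width: 0.006
gripper_force: 7.0
```

Still moving, now with about 1 N extra, so this is the plunger. Continuing gently.

>>> jog_arm:
  moves:
    - [0.001,0,0,0]
    - [0.002,0,0,0]

```text
clock: 53.52
position: [0.6062, 0.0624, 0.0572]
ee_rot: [2.224, 2.211, -0.01]
force: [-0.5, -19.5, 9.1]
width: 0.001
gripper_force: 9.8
```

>>> jog_arm:
  moves:
    - [0.001,0,0,0]
    - [0.002,0,0,0]

```text
clock: 53.78
position: [0.6062, 0.0625, 0.0572]
ee_rot: [2.224, 2.209, -0.013]
force: [-0.8, -22.9, 10.3]
width: 0.006
gripper_force: 11.6
```

It came up hard on the stop: position stopped advancing and the push reached 23 N against about 13 N of friction. Backing off gently.

>>> jog_arm:
  moves:
    - [0,0,0,0]
    - [-0.002,0,0,0]
    - [-0.004,0,0,0]
    - [-0.006,0,0,0]
    - [-0.01,0,0,0]
    - [-0.02,0,0,0]
    - [-0.04,0,0,0]
    - [-0.06,0,0,0]
    - [-0.06,0,-0.04,0]
    - [-0.06,0,-0.1,0]
    - [-0.06,0,-0.14,0]
    - [-0.16,0,-0.14,0]
    - [-0.16,0,-0.14,0]
    - [-0.16,0,-0.14,0]
    - [-0.16,0,-0.14,0]

```text
clock: 55.65
position: [0.6054, -0.0885, 0.1971]
ee_rot: [-2.222, -2.22, -0.0]
force: [0.8, 1.3, 0.2]
width: 0.002
gripper_force: 0.0
```

Run:
```python
from h import *
st()
d=grab("scene"); save(d,"s5.png",(230,120,490,330),2.5); W=cloud(d); z=W[...,2]
for r in caps(d): print(r[0],r[1],r[3])
for n in("top","scene"):
  d=grab(n); W=cloud(d); z=W[...,2]
  m=(z>.085)&(z<.105)&(abs(W[...,0]-.606)<.022)&(abs(W[...,1]-.085)<.03); p=W[m]
  if m.any(): print(n,m.sum(),np.round(p.min(0),3),np.round(p.max(0),3))
```

```text
{'clock': 55.65, 'joints': [0.43, 0.4804, -0.5477, 1.5807, 0.2655, 1.1557, -0.176], 'position': [0.6054, -0.0885, 0.1971], 'ee_rot': [-2.2221, -2.2201, -0.0004], 'force': [0.8474, 1.3104, 0.2287], 'ft_torque': [0.0158, -0.0893, 0.0139], 'width': 0.0017, 'gripper_force': 0.0}
[335. 153.] [ 0.3375 -0.3509  0.0599] [238. 145. 178.]
[375. 163.] [ 0.2611 -0.2357  0.058 ] [ 79.  43. 102.]
[320. 175.] [ 0.4503 -0.2403  0.0601] [229.5 136.5 167. ]
[442. 245.] [0.3521 0.1856 0.0635] [223.5 223.  221. ]
[326. 253.] [0.6111 0.0895 0.0605] [29. 28. 31.]
[416. 267.] [0.461  0.2251 0.0634] [232. 231. 229.]
top 100 [0.591 0.071 0.086] [0.621 0.087 0.1  ]
scene 101 [0.593 0.076 0.085] [0.623 0.094 0.098]
```

View pics/s5.png

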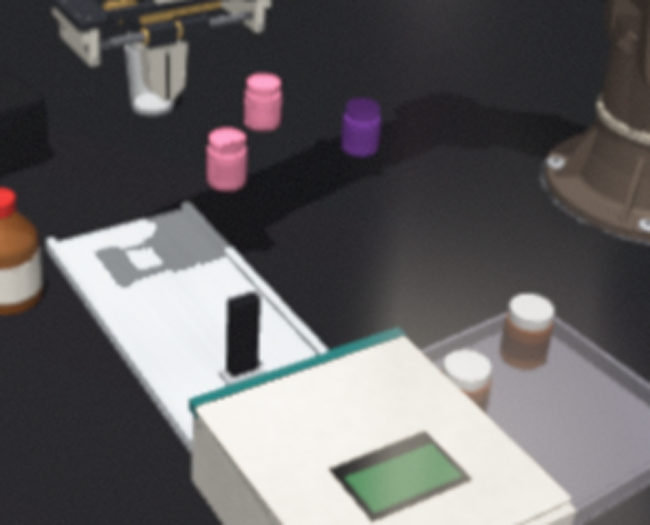

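The tray is under the hood with its handle at about (242,335), and the crate bottles are upright at (530,330) and (467,375). The handle measures y = 0.079, so the tray centre is about 54 mm inside the mouth, which fits the allowed range and matches where the push ended. Handing in.

```bash
python3 -c "
from cell import arm
print(arm.sign_off())"
```

```text
the job is handed in; nothing more can be done
None
```

I handed the job in: three bottles (about 310, 278 and 235 g) stand in the tray and two (about 125 and 165 g) in the crate. The tray rests on the stop after a hard contact of about 10 N, and the sign-off returned no verdict.

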